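Change the dough mixer from fast to slow by way of stop

TASK

The dough mixer has been left on fast: the blue key on its switch box is down. Its gears must not go straight from fast to slow, so first press the red stop key home so that it latches and the blue key pops up, then press the white slow key home so that it stays down and the red one pops up. Do not press the yellow key, and leave the switch box with only the white key down.

Things in the scene. Friction and masses are not known exactly. Their poses are not given: they have to be found in the camera images.
- switchbox: Fixed grey box, 270 mm long (y, along the key row), 130 wide (x), top 70 mm above the bench; origin under its centre. Four keys in a row on it, 54 mm apart, in any colour order. Each is sprung up (1 to 3 N) and goes straight down 15 mm to a stop; pressed past 12 mm (about 5 N; stop a force-guarded press at 10 N) it latches, freeing the key that was down, which pops up. Half a stroke does not latch.
- stop_top (a point): RED key (stop) on the switch box: 52 x 36 mm flat-topped cap. The point is the centre of its top, 96 mm above the bench when up, 84 mm when latched down, 81 mm at its stop. x lies along the 52 mm length, y along the row, z up. Up at the start.
- slow_top (a point): WHITE key (slow speed) on the switch box: 52 x 36 mm flat-topped cap. The point is the centre of its top, 96 mm above the bench when up, 84 mm when latched down, 81 mm at its stop. x lies along the 52 mm length, y along the row, z up. Up at the start.
- medium_top (a point): YELLOW key (medium speed) on the switch box: 52 x 36 mm flat-topped cap. The point is the centre of its top, 96 mm above the bench when up, 84 mm when latched down, 81 mm at its stop. x lies along the 52 mm length, y along the row, z up. Up at the start; not to be pressed.
- fast_top (a point): BLUE key (fast speed) on the switch box: 52 x 36 mm flat-topped cap. The point is the centre of its top, 96 mm above the bench when up, 84 mm when latched down, 81 mm at its stop. x lies along the 52 mm length, y along the row, z up. Latched down at the start.

How it is judged:
By the outcome, as a careful person would: the job done as asked, in the order asked, and still so for the second after the job is handed in, with the robot touching nothing.
It also fails if it takes over 32 s, if anything falls off the work surface, if the arm or the gripper's body presses on something with over 40 N, if the wrist force passes 120 N, or if a joint passes its speed limit or range.

ROBOT

A 6-joint arm with a two-finger parallel gripper is mounted at the origin on the work surface. World frame = base frame: x ahead of the robot, y to its left, z up, the work surface at z = 0. Lengths are in m, angles in rad, forces in N, time in s.
With the tool pointing down it reaches from about 0.35 to 1 m from the base axis. Payload 7.1 kg.
Tool frame: the origin (TCP) lies midway between the tips of the shut fingers; the grasp point (between the pads) lies 19 mm behind it; z points along the fingers, y is the line along which they close (so a half turn about z gives the same grasp; the last joint's range is limited). The gripper opens to 85 mm and grips with 20 to 120 N. Pads are 22 mm wide; open, the fingers measure 114 mm over their backs; the gripper's body (76 mm by 85 mm) begins 54 mm behind the grasp point. The pads swing forward as they close: fully open they stand 13 mm farther back than shut.
Start: joints at [-1.243, 0.423, 1.63, -0, 1.089, -0.019], TCP at [0.212, -0.588, 0.231] pointing down, gripper open.
Joint ranges: [-3, 3], [-0.9, 2.11], [0.09, 2.58], [-1.31, 4.45], [0.11, 2.69], [-2.54, 2.54]. Speed limits (rad/s): [2.39, 2.39, 3.01, 3.14, 3.14, 3.14].

INTERFACE

Orientations are given as a unit quaternion [x, y, z, w].
In Python, from workcell import sense, imaging, bot gives the robot as it stands. The module is installed in compiled form; this text tells all that it offers.
- The arm moves only by the tool move_arm, never from a script. Its argument "series" is one flat list of numbers, 7 for each row, row after row: the finger opening in m, from 0 to 0.0854, then the shift along the world's x, y, z in m, then the turn, a rotation vector about the world's x, y, z in degrees. A call has 1 to 20 rows; each row is the pose to reach, as a shift and turn from the pose commanded when the call began; what a row does not reach only later rows make up. A row lasts 1/12 s, in which the tool goes at most 41.7 mm and 7.16 degrees, less where a joint would pass 70% of its speed; a pose out of reach is approached as far as the arm can. A call with a gripper value outside its range is refused whole. The fingers move at their own pace and stop on an object; "grip_force" is the grip in N (left out, the last holds). Time passes only in rows, so rows that repeat a pose let the fingers close. It gives the time, the measured TCP pose, the force, the opening and the grip force at its end, in the units of the state.
- sense(): the state, without advancing time (a new reading comes with each control period).
- imaging.snapshot(name): name is "scene" or "top"; returns (picture, depth): 480x640x3 uint8, red, green, blue; 480x640 float32, m along the optical axis (not along the pixel's ray), 0 where there is no reading.
- imaging.get_calibration(name): a dict with "fx", "fy", "cx", "cy" (pixels), "D" ([k1, k2, p1, p2, k3] as OpenCV has them; the pictures are not rectified), "world_from_camera" (4x4, takes a point from camera to world coordinates). Camera axes: x right, y up, looking along -z (the intrinsics and any distortion apply to the point x, -y, -z); pixel columns grow to the right and rows downward; lengths in m; the calibration is good to about 2 mm. A picture is of the moment at which its call begins. get_calibration takes no time and is no camera call.
- bot.hand_in(): hands the job in; it is judged then, once.
Trained networks look in the newest picture that a camera, given by its name, has taken for a name from the list of things; names that differ only in an ending like _2 or _b are one class to them, and where a whole thing is asked for, a point or a joint stands for the part that bears it (a point fixed in the world has none). Each returns a list of dicts, best first, with "p" (0 to 1); they miss things now and then, are a little off and sometimes report something else, mostly with a low value. They report only what shows in the picture. A call takes as long as a camera call.
- imaging.masks_of(query, camera): "region" (480x640 bool, what is visible of it) and "rect" ([left, top, width, height] as shares, 0 to 1, of the picture: columns of its width, rows of its height, round what is visible of it).
- imaging.tip_of(query, camera): "position" ([column, row] as shares, 0 to 1, of the picture: columns of its width, rows of its height: a listed point, or the origin of a listed thing).
The state is a dict: "time": time; "qpos": joint angles; "joint_vel": joint speeds; "joint_efforts": joint torques, N m; "tcp_pos": TCP position; "eef_rot": TCP orientation; "ft_force": force on the tool from outside, world axes, zero at the start; "wrist_torque": the same for the moment, N m; "gripper_width": opening from 0.0 (shut) to 1.0 (fully open); "finger_force": force on a finger pad.
Only numpy, scipy, OpenCV 4.12 (cv2) and the standard library are available. Lean on these libraries where they do the work, as an engineer would, in place of code of your own. Each camera call takes 0.05 s, during which the arm holds its last target. There are 200 camera calls.

## Working session

There is one attempt and no reset: what is moved stays moved. The work goes in short steps, Python scripts to look and compute and a tool call to move; the robot and the scene stay as the last step left them, time stands still between calls to the robot, and variables do not carry over. Pictures are saved under pics/ and viewed, at most 10 in all, crops included, and the job is handed in when it is done.

Besides the shell and the picture viewer there is one more tool, called after "Emit:" by a JSON object that holds its "fn" and its "kwargs", one argument or row to a line. move_arm: Moves the arm, as the interface text tells. Its arguments: {"type":"object","properties":{"series":{"type":"array","items":{"type":"number"}},"grip_force":{"type":"number"}},"required":["series"]}

```bash
mkdir -p pics; cat > h.py <<'E'
import numpy as np, cv2
from workcell import sense, imaging, bot
def pt(cam,u,v,z):
    c=imaging.get_calibration(cam);K=np.array([[c['fx'],0,c['cx']],[0,c['fy'],c['cy']],[0,0,1.]])
    n=cv2.undistortPoints(np.array([[[u,v]]],float),K,np.array(c['D'],float))[0,0]
    T=np.array(c['world_from_camera']);d=T[:3,:3]@np.array([n[0],-n[1],-1]);o=T[:3,3]
    return o+d*(z-o[2])/d[2]
Z=dict(stop_top=.096,slow_top=.096,medium_top=.096,fast_top=.084)
E
python3 - <<'E'
from h import *
for cam in ['top','scene']:
    im,d=imaging.snapshot(cam);cv2.imwrite(f'pics/{cam}1.png',im[...,::-1])
    for n,z in Z.items():
        for r in imaging.tip_of(n,cam)[:2]:
            u,v=r['position'][0]*640,r['position'][1]*480
            print(cam,n,round(r['p'],2),int(u),int(v),pt(cam,u,v,z).round(4))
s=sense();print(s['time'],s['tcp_pos'],s['eef_rot'],s['ft_force'])
E
```

```text
top stop_top 0.67 476 260 [ 0.5555 -0.1241  0.096 ]
top slow_top 0.63 433 256 [ 0.5612 -0.07    0.096 ]
top medium_top 0.78 392 254 [ 0.5637 -0.0177  0.096 ]
top fast_top 0.88 348 250 [0.5711 0.0364 0.084 ]
scene stop_top 0.74 192 276 [ 0.5527 -0.1251  0.096 ]
scene slow_top 0.81 239 264 [ 0.5606 -0.0683  0.096 ]
scene medium_top 0.59 277 248 [ 0.5584 -0.0141  0.096 ]
scene fast_top 0.77 317 245 [0.5691 0.0389 0.084 ]
0.5 [ 0.21241934 -0.58773591  0.23125805] [ 9.85005073e-01  1.72525366e-01 -6.51219285e-06 -7.25565137e-05] [ 0.00749847  0.26046069 -0.69610473]
```

View pics/top1.png

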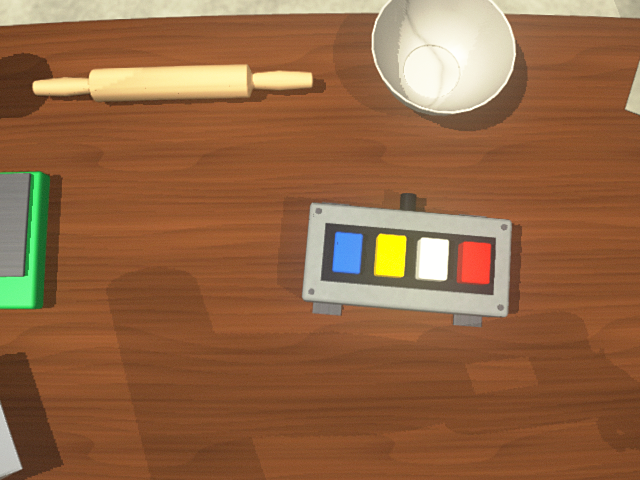

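View pics/scene1.png

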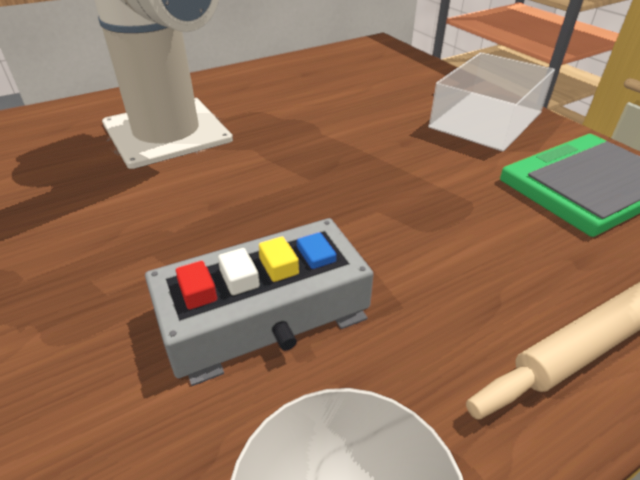

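The pictures agree with the networks. In the top view blue is at (348,252), yellow (391,255), white (433,259) and red (476,262). I'll move above red with the fingers shut.

Emit:
{"fn": "move_arm", "kwargs": {
  "series": [0,0.343,0.464,-0.08,0,0,0,0,0.343,0.464,-0.08,0,0,0,0,0.343,0.464,-0.08,0,0,0,0,0.343,0.464,-0.08,0,0,0,0,0.343,0.464,-0.08,0,0,0,0,0.343,0.464,-0.08,0,0,0,0,0.343,0.464,-0.08,0,0,0,0,0.343,0.464,-0.08,0,0,0,0,0.343,0.464,-0.08,0,0,0,0,0.343,0.464,-0.08,0,0,0,0,0.343,0.464,-0.08,0,0,0,0,0.343,0.464,-0.08,0,0,0,0,0.343,0.464,-0.08,0,0,0,0,0.343,0.464,-0.08,0,0,0,0,0.343,0.464,-0.08,0,0,0,0,0.343,0.464,-0.08,0,0,0,0,0.343,0.464,-0.08,0,0,0,0,0.343,0.464,-0.11,0,0,0,0,0.343,0.464,-0.11,0,0,0,0,0.343,0.464,-0.11,0,0,0]
}}

```text
time: 2.17
tcp_pos: [0.5535, -0.1247, 0.1205]
eef_rot: [0.985, 0.172, -0.002, -0.001]
ft_force: [-0.1, 0.8, 0.0]
gripper_width: -0.002
finger_force: 0.0
```

```bash
python3 - <<'E'
from h import *
im,d=imaging.snapshot('scene');cv2.imwrite('pics/s2.png',cv2.resize(im[150:400,80:420,::-1],None,fx=2,fy=2))
s=sense();print(s['time'],s['tcp_pos'],s['ft_force'],s['gripper_width'])
E
```

```text
2.2167 [ 0.55455377 -0.12481865  0.12152171] [0.25795707 0.63687936 0.50723526] 0.0030505474839955457
```

View pics/s2.png

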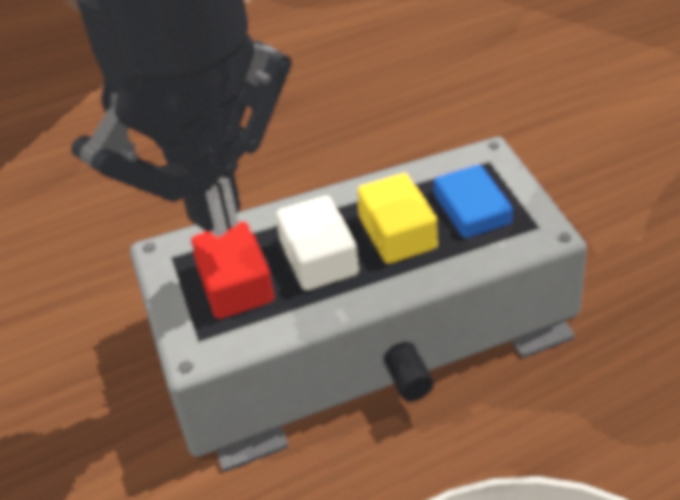

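The fingertips, at crop (222,232), are centred over the red key with white clear beside them. Next is a slow press.

Emit:
{"fn": "move_arm", "kwargs": {
  "series": [0,0,0,-0.01,0,0,0,0,0,0,-0.02,0,0,0,0,0,0,-0.024,0,0,0,0,0,0,-0.027,0,0,0,0,0,0,-0.03,0,0,0,0,0,0,-0.033,0,0,0,0,0,0,-0.035,0,0,0,0,0,0,-0.036,0,0,0,0,0,0,-0.036,0,0,0]
}}

```text
time: 2.97
tcp_pos: [0.5554, -0.1238, 0.0851]
eef_rot: [0.985, 0.173, -0.0, -0.0]
ft_force: [-0.3, -0.1, 1.4]
gripper_width: -0.002
finger_force: 0.4
```

Emit:
{"fn": "move_arm", "kwargs": {
  "series": [0,0,0,-0.001,0,0,0,0,0,0,-0.002,0,0,0,0,0,0,-0.003,0,0,0,0,0,0,-0.003,0,0,0]
}}

```text
time: 3.3
tcp_pos: [0.5555, -0.1238, 0.0822]
eef_rot: [0.985, 0.173, 0.0, 0.0]
ft_force: [-0.9, 0.0, 2.0]
gripper_width: -0.001
finger_force: 1.2
```

Emit:
{"fn": "move_arm", "kwargs": {
  "series": [0,0,0,-0.001,0,0,0,0,0,0,-0.0015,0,0,0,0,0,0,-0.0015,0,0,0]
}}

```text
time: 3.55
tcp_pos: [0.5556, -0.1238, 0.0811]
eef_rot: [0.985, 0.173, 0.0, 0.0]
ft_force: [-1.7, -1.1, 5.6]
gripper_width: -0.003
finger_force: 2.3
```

At the stop. I'll lift clear and check.

Emit:
{"fn": "move_arm", "kwargs": {
  "series": [0,0,0,0.015,0,0,0,0,0,0,0.045,0,0,0,0,0.005,0.03,0.045,0,0,0,0,0.005,0.054,0.045,0,0,0,0,0.005,0.054,0.045,0,0,0,0,0.005,0.054,0.045,0,0,0]
}}

```text
time: 4.05
tcp_pos: [0.5604, -0.0688, 0.1258]
eef_rot: [0.985, 0.174, 0.0, -0.0]
ft_force: [0.1, -0.6, 0.8]
gripper_width: 0.004
finger_force: 0.0
```

```bash
python3 - <<'E'
from h import *
im,d=imaging.snapshot('scene');cv2.imwrite('pics/s3.png',cv2.resize(im[150:400,80:420,::-1],None,fx=2,fy=2))
s=sense();print(s['time'],s['tcp_pos'],s['ft_force'])
E
```

```text
4.1 [ 0.56041387 -0.06953921  0.12565741] [-0.56849878 -0.88252496  0.17615289]
```

View pics/s3.png

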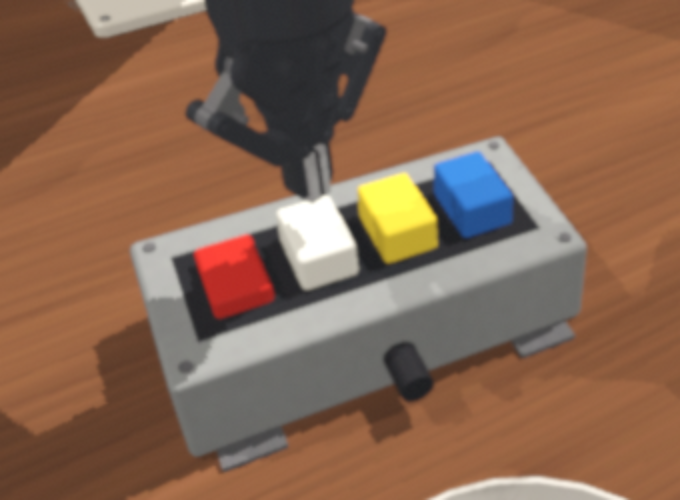

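Red (crop 235,275) is latched down and blue (473,190) has popped up. The fingertips, at (316,195), are over white, so I'll press it to the same depth of z ≈ 0.081.

Emit:
{"fn": "move_arm", "kwargs": {
  "series": [0,0,0,-0.012,0,0,0,0,0,0,-0.024,0,0,0,0,0,0,-0.029,0,0,0,0,0,0,-0.032,0,0,0,0,0,0,-0.035,0,0,0,0,0,0,-0.038,0,0,0,0,0,0,-0.04,0,0,0,0,0,0,-0.042,0,0,0,0,0,0,-0.043,0,0,0,0,0,0,-0.043,0,0,0]
}}

```text
time: 4.93
tcp_pos: [0.5602, -0.0699, 0.0825]
eef_rot: [0.985, 0.172, -0.0, -0.0]
ft_force: [-2.2, -0.0, 2.6]
gripper_width: 0.002
finger_force: 1.2
```

Emit:
{"fn": "move_arm", "kwargs": {
  "series": [0,0,0,-0.001,0,0,0,0,0,0,-0.002,0,0,0,0,0,0,-0.002,0,0,0]
}}

```text
time: 5.18
tcp_pos: [0.5606, -0.0698, 0.0811]
eef_rot: [0.985, 0.173, 0.0, 0.0]
ft_force: [-1.6, -0.7, 3.4]
gripper_width: 0.005
finger_force: 1.9
```

Emit:
{"fn": "move_arm", "kwargs": {
  "series": [0,0,0,-0.0006,0,0,0,0,0,0,-0.0006,0,0,0]
}}

```text
time: 5.35
tcp_pos: [0.5607, -0.0698, 0.0809]
eef_rot: [0.985, 0.173, 0.0, 0.0]
ft_force: [-4.1, -1.1, 9.3]
gripper_width: -0.002
finger_force: 4.5
```

Emit:
{"fn": "move_arm", "kwargs": {
  "series": [0,0,0,0.015,0,0,0,0,0,0,0.05,0,0,0,0,0,0,0.09,0,0,0,0,0,0,0.12,0,0,0,0,0,0,0.12,0,0,0,0,0,0,0.12,0,0,0]
}}

```text
time: 5.85
tcp_pos: [0.562, -0.0698, 0.2023]
eef_rot: [0.985, 0.173, 0.002, 0.001]
ft_force: [0.3, -0.2, -0.1]
gripper_width: -0.003
finger_force: 0.0
```

```bash
python3 - <<'E'
from h import *
im,d=imaging.snapshot('scene');cv2.imwrite('pics/s4.png',cv2.resize(im[150:400,80:420,::-1],None,fx=2,fy=2))
s=sense();print(s['time'],s['tcp_pos'],s['ft_force'])
E
```

```text
5.9 [ 0.56070059 -0.0696614   0.20055695] [ 0.69704375  1.00592039 -0.42172721]
```

View pics/s4.png

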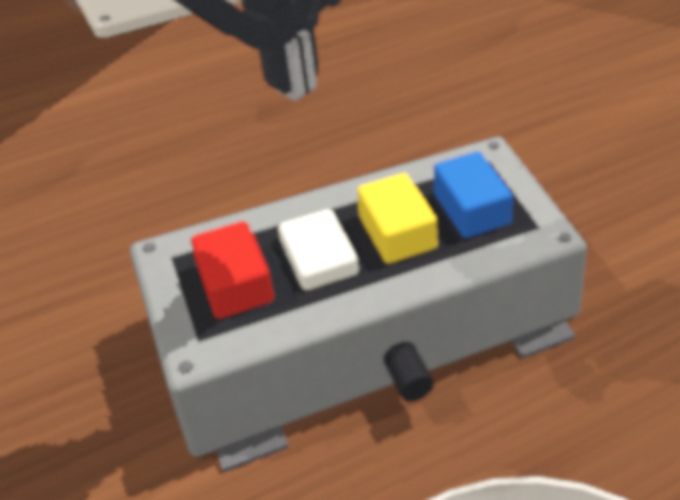

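White (crop 318,248) is down. Red, yellow and blue are up, and the gripper is clear.

```bash
python3 -c "
from workcell import bot
print(bot.hand_in())"
```

```text
the job is handed in; nothing more can be done
None
```

The job is done and handed in: red was pressed first and blue popped up, then white was pressed home and red popped up, so only white is down; yellow was not pressed.

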